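# Load the tile case onto the sloped rollers and lock it at the stop

## Task

Push the pink-lidded case of unfired tiles from the loading ledge in between the side rails onto the sloped rollers and get it down to the orange sprung stop, then press it on against the spring until the yellow catch snaps up behind it and holds it locked. Be gentle: never shove the case hard, let it race or tip it, and leave the tub, sponge and brush where they are.

Things in the scene. Friction and masses are not known exactly. Their poses are not given: they have to be found in the camera images.
- rack: Fixed loading rack on the table. Origin at table level, below the lane's middle, at the edge where the level ledge ends and the rollers begin; x runs down the lane (horizontal), z up. Plywood ledge: x -210 to 0 mm, y -70 to +165 mm, top at z = 110 mm, a fence along its -y side, else open. Roller lane: x 0 to 380 mm, 7 degrees downhill.
- fence (a point): Foot of the fence's upright face, mid-length (rack x -105, y -60.5, z 110 mm); axes as the rack's. The fence is 29 mm tall, runs along the whole ledge and continues as the lane's side rail.
- lane_top (a point): Middle of the lane's upper end, on the roller tops: rack (0, 0, 109) mm; axes as the rack's. Roller tops fall 0.123 mm per mm of x. Side rails, inner faces at y = -62 and +62 mm, stand 18 mm above the rollers; the +y rail has a flared mouth reaching back to x = -28, y = 85 mm, top z = 135 mm. The rollers turn freely: a case let go rolls down in 1 to 3 s.
- lane_end (a point): Middle of the lane's lower end, on the roller tops: rack (380, 0, 62) mm. A stop unit is clamped across the lane, its place not measured: its orange bumper plate (70 mm wide, 6 to 36 mm above the rollers) has its free face somewhere from rack x = 288 to 312 mm; its yellow catch is in the lane's open middle, 144 mm up the lane from that face. Grey block behind.
- case: Loose closed case, grey with pink lid: 150 (x) by 110 (y) by 70 mm (z), 0.35 to 0.7 kg, too wide to grip: push it. Origin at the centre of its underside, z up. Starts flat on the ledge, up to 0.3 rad off the lane's direction and off its line. Sliding it on the ledge takes a few N. Limits: 40 N from the robot, 0.5 m/s, 0.35 rad of tilt.
- bumper (a joint): Travel of the sprung bumper plate down the lane, m: 0 free, 0.020 end of travel (rigid). Spring: 4 N at the start, 10 N at the end of travel; a case leaning on it by its own weight does not move it. To lock, the case must be pressed at least 6 mm past the free face; let go, it rests about 6 mm in, held by the catch.
- catch (a joint): Vertical travel of the yellow spring catch (28 mm wide), m: 0 fully up, about 10 mm proud of the rollers; about 0.010 when a case lies over it. A case coming down rides over its ramp and presses it down (weak spring); it snaps up once the case's rear end has passed, so the case cannot come back.
- tub: Bystander: white tub with yellow lid, 72 mm across, 75 mm tall, on the table on the rack's -y side. Origin at the centre of its underside.
- sponge: Bystander: yellow sponge block 85 x 55 x 32 mm on the table on the rack's +y side. Origin at the centre of its underside.
- brush: Bystander: brush 190 mm long, lying on the table on the rack's +y side. Origin at table level.

How it is judged:
On the way, in this order (a step that is already met when the one before it is completed fails the run):
1. the case lies wholly on the rollers, between the side rails (y of case in the frame of rack between -0.02 and 0.02 m and angle between the x axis of case and the x axis of rack, either way round below 0.22 rad and x of case in the frame of rack between 0.08 and 0.27 m), for 0.1 s.
2. the bumper is pressed in and the catch has snapped up behind the case (y of case in the frame of rack between -0.02 and 0.02 m and angle between the x axis of case and the x axis of rack, either way round below 0.22 rad and value of joint bumper above 0.003 m and value of joint catch below 0.003 m), for 0.1 s.
At the end, for the whole second after the job is handed in: The case lies on the rollers between the rails (within 20 mm of the lane's middle, within 0.22 rad of its direction), at rest (under 20 mm/s), untouched, with the catch up (within 3 mm) behind it and the bumper still pressed in by more than 3 mm (all of step 2 and x of case in the frame of rack between 0.19 and 0.27 m and z of case in the frame of rack between 0.055 and 0.1 m and contact force between the fingers and case below 0.1 N and linear speed of case below 0.02 m/s).
It fails at once if the robot presses the case with more than 40 N (contact force between any of the fingers, the arm and case above 40 N).
It fails at once if the case moves faster than 0.5 m/s (linear speed of case above 0.5 m/s).
It fails at once if the case tips by more than 0.35 rad (angle between case's own z axis and vertical above 0.35 rad).
It fails at once if the tub, sponge or brush is moved by more than 20 mm (distance of any of tub, sponge, brush from where it was at the start of the episode above 0.02 m).
It also fails if it takes over 58 s, if anything falls off the work surface, if the arm or the gripper's body presses on something with over 40 N, if the wrist force passes 120 N, or if a joint passes its speed limit or range.

## Robot

A 7-joint arm with a two-finger parallel gripper is mounted at the origin on the work surface. World frame = base frame: x ahead of the robot, y to its left, z up, the work surface at z = 0. Lengths are in m, angles in rad, forces in N, time in s.
With the tool pointing down it reaches from about 0.425 to 0.925 m from the base axis. Payload 6.8 kg.
Tool frame: the origin (TCP) lies on the mounting face of the last link; the fingertips stand 173 mm ahead of it and the grasp point (between the pads) lies 155 mm ahead of it; y points along the fingers, x is the direction in which the jaws open and shut, and the axes are right-handed (so a half turn about y gives the same grasp; the last joint's range is limited). The gripper opens to 85 mm and grips with 20 to 120 N. Pads are 22 mm wide; open, the fingers measure 114 mm over their backs; the gripper's body (76 mm by 85 mm) begins 54 mm behind the grasp point. The pads swing forward as they close: fully open they stand 13 mm farther back than shut.
Start: joints at [-1.249, 0.477, 0.022, 1.555, -0.011, 1.109, -0.083], TCP at [0.281, 0.614, 0.405] pointing down, gripper open.
Joint ranges: [-2.96, 2.96], [-0.34, 2.1], [-1.41, 1.46], [0.24, 2.44], [-1.37, 4.51], [0.17, 1.92], [-2.96, 2.96]. Speed limits (rad/s): [2.39, 2.39, 3.14, 3.14, 3.14, 3.14, 3.14].

## Interface

Orientations are given as a rotation vector (axis times angle).
In Python, from bench import r gives the robot as it stands.
- The arm moves only by the tool step_arm, never from a script. Its arguments are lists of equal length, an entry for each row: "xyz": the shift along the tool's x, y, z scaled (see below), a list of three; "rotation": the turn, a rotation vector about the tool's x, y, z scaled (see below), a list of three. A call has 1 to 20 rows; each row is the pose to reach, as a shift and turn from the pose measured when the call began, along the tool's axes at that moment; what a row does not reach only later rows make up. The controller multiplies each number of a shift by 30 cm and each number of a turn by 90 degrees. A row lasts 1/8 s, in which the tool goes at most 62.5 mm and 10.7 degrees, less where a joint would pass 70% of its speed; a pose out of reach is approached as far as the arm can. A call with a number of a shift or a turn outside -1 to 1 is refused whole. A call with a gripper value outside its range is refused whole. "grip" is the closure, from 0 (fully open) to 1 (shut), set as the call begins (left out, the last holds). The fingers move at their own pace and stop on an object; "force" is the grip in N (left out, the last holds). Time passes only in rows, so rows that repeat a pose let the fingers close. It gives the time, the measured TCP pose, the force and the opening at its end, in the units of the state.
- r.get_obs(): the state, without advancing time (a new reading comes with each control period).
- r.grab_frame(name): name is "scene" or "top" or "wrist"; returns a dict with "pixels" (420x560x3 uint8, red, green, blue), "fx", "fy", "cx", "cy" (pixels), "position" and "attitude" of the camera in the world; the wrist camera has in their place "mount" (4x4, takes a point from camera to tool coordinates, whose origin is the TCP and whose axes are the tool frame's). Camera axes: x right, y down, z forward; pixel columns grow to the right and rows downward; lengths in m; the calibration is good to about 2 mm. A picture is of the moment at which its call begins: read the wrist's pose just before it. There is no depth.
- r.hand_in(): hands the job in, once; it reports no verdict.
The state is a dict: "clock": time; "joints": joint angles; "qvel": joint speeds; "tau": joint torques, N m; "tcp_pos": TCP position; "orientation": TCP orientation; "contact_force": force on the tool from outside, world axes, zero at the start; "moment": the same for the moment, N m; "grip_width": finger opening in m.
Only numpy, scipy, OpenCV 4.12 (cv2) and the standard library are available. Lean on these libraries where they do the work, as an engineer would, in place of code of your own. Each camera call takes 0.05 s, during which the arm holds its last target.

## Working session

There is one attempt and no reset: what is moved stays moved. The work goes in short steps, Python scripts to look and compute and a tool call to move; the robot and the scene stay as the last step left them, time stands still between calls to the robot, and variables do not carry over. Pictures are saved under pics/ and viewed, and the job is handed in when it is done.

Besides the shell and the picture viewer there is one more tool, called in YAML: its name, and indented under it one key for each argument. step_arm: Moves the arm, as the interface text tells. Its arguments: {"type":"object","properties":{"xyz":{"type":"array"},"rotation":{"type":"array"},"grip":{"type":"number"},"force":{"type":"number"}},"required":["xyz","rotation"]}

```bash
ls; mkdir -p pics; cat > h.py <<'E'
import numpy as np,cv2
from scipy.spatial.transform import Rotation as R
from bench import r
def save(name,f):
    cv2.imwrite(f'pics/{f}.png',cv2.cvtColor(name['pixels'],cv2.COLOR_RGB2BGR))
E
python3 - <<'E'
from h import *
o=r.get_obs()
for k,v in o.items(): print(k,np.round(v,4))
for n in ['scene','top','wrist']:
    f=r.grab_frame(n); save(f,n+'0'); np.savez(f'pics/{n}0.npz',**f)
    print(n,{k:np.round(v,4).tolist() for k,v in f.items() if k!='pixels'})
E
```

```text
pics
clock 0.0
joints [-1.2491  0.4778  0.0223  1.5565 -0.0115  1.1093 -0.0831]
qvel [-0.0022  0.0002  0.0013  0.0002  0.0017 -0.001  -0.0012]
tau [-4.00000e-04 -5.96451e+01  1.60780e+00 -2.81189e+01  1.24000e-02
  9.40000e-03 -0.00000e+00]
tcp_pos [0.2811 0.6134 0.4037]
orientation [-1.3834 -0.8861  0.8885]
contact_force [ 0.1946  0.3198 -0.0778]
moment [ 0.0385 -0.0178 -0.0099]
grip_width 0.0855
scene {'fx': 423.4247, 'fy': 423.4247, 'cx': 281.4983, 'cy': 206.9484, 'position': [1.0012, -0.4015, 0.5943], 'attitude': [-2.1274, -0.8626, 0.3811]}
top {'fx': 447.5658, 'fy': 447.5658, 'cx': 285.0316, 'cy': 203.2572, 'position': [0.4901, 0.0297, 0.8998], 'attitude': [-2.1356, 2.1492, -0.1042]}
wrist {'fx': 309.5303, 'fy': 309.5303, 'cx': 279.8205, 'cy': 209.0355, 'mount': [[1.0, -0.001, -0.0, -0.0014], [-0.0003, -0.3202, 0.9474, 0.0307], [-0.0009, -0.9474, -0.3202, 0.0822], [0.0, 0.0, 0.0, 1.0]]}
```

View pics/scene0.png

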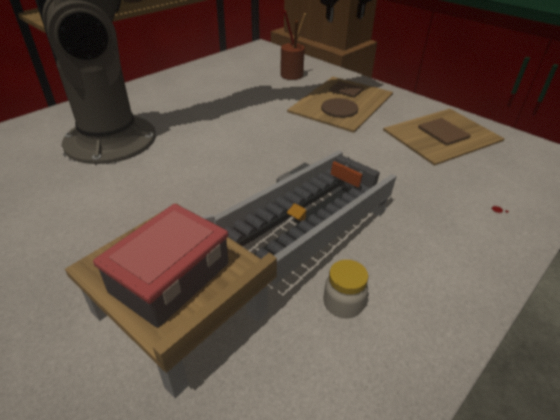

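View pics/top0.png

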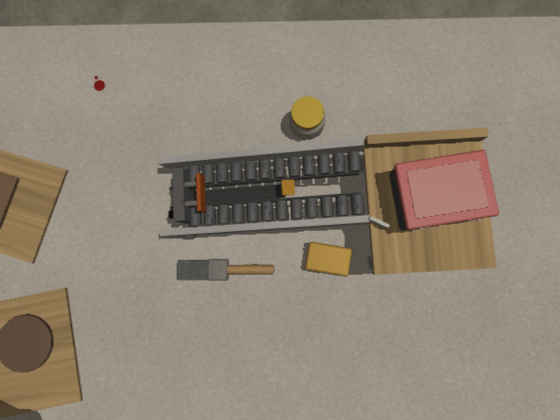

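View pics/wrist0.png

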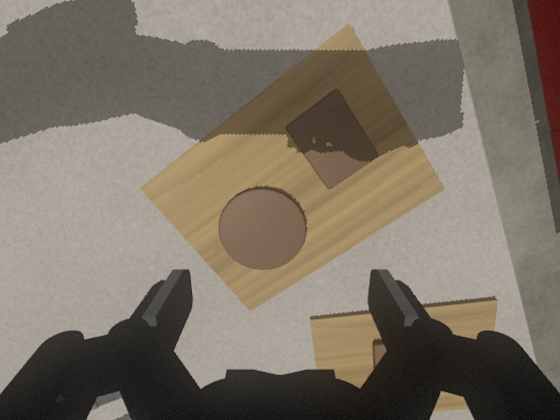

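```bash
python3 - <<'E'
from h import *
print(np.round(R.from_rotvec(r.get_obs()['orientation']).as_matrix(),3))
for n in ['scene','top']:
    f=np.load(f'pics/{n}0.npz'); print(np.round(R.from_rotvec(f['attitude']).as_matrix(),3))
E
```

```text
[[ 0.417 -0.    -0.909]
 [ 0.909 -0.001  0.417]
 [-0.001 -1.    -0.   ]]
[[ 0.723  0.452 -0.522]
 [ 0.691 -0.455  0.563]
 [ 0.017 -0.767 -0.641]]
[[-0.004 -0.992  0.126]
 [-1.     0.008  0.029]
 [-0.03  -0.126 -0.992]]
```

```bash
python3 - <<'E'
import cv2
t=cv2.imread('pics/top0.png'); 
a=t[110:290,340:520]; cv2.imwrite('pics/topA.png',cv2.resize(a,None,fx=3.3,fy=3.3,interpolation=cv2.INTER_CUBIC))
a=t[120:250,150:390]; cv2.imwrite('pics/topB.png',cv2.resize(a,None,fx=3.3,fy=3.3,interpolation=cv2.INTER_CUBIC))
s=cv2.imread('pics/scene0.png')
a=s[140:400,60:410]; cv2.imwrite('pics/scA.png',cv2.resize(a,None,fx=2.2,fy=2.2,interpolation=cv2.INTER_CUBIC))
E
```

```text
(no output)
```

View pics/topA.png

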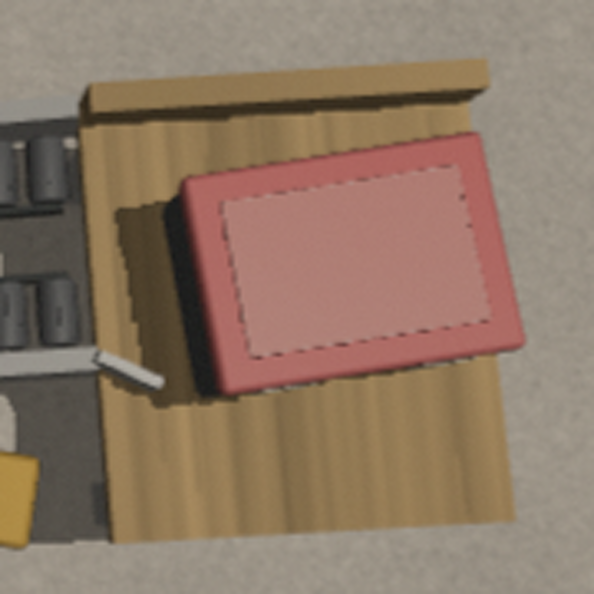

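View pics/topB.png

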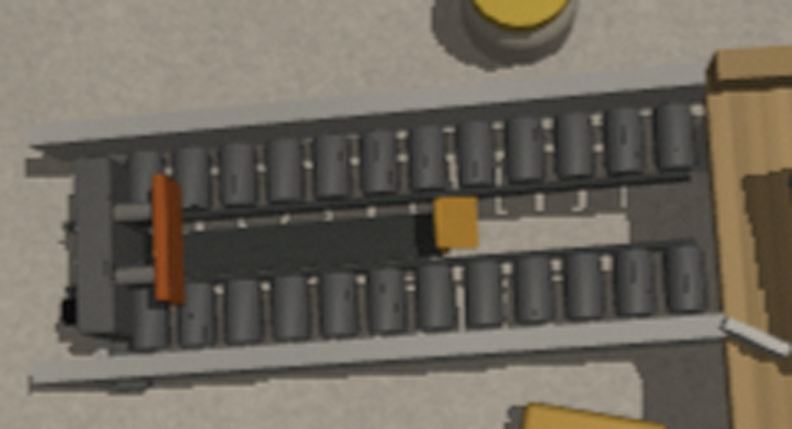

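View pics/scA.png

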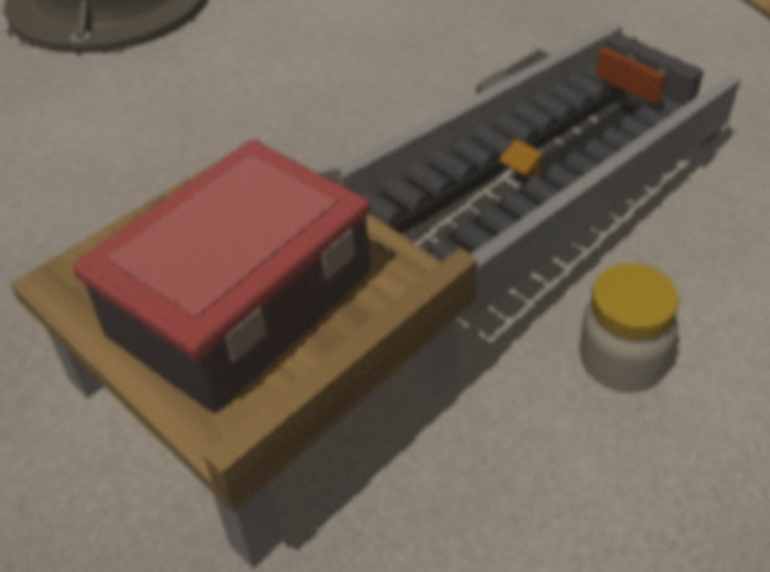

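```bash
cat >> h.py <<'E'
def cam(n):
    f=np.load(f'pics/{n}.npz'); return f
def ray(f,uv):
    u,v=uv; d=np.array([(u-f['cx'])/f['fx'],(v-f['cy'])/f['fy'],1.])
    return f['position'],R.from_rotvec(f['attitude']).apply(d)
def onplane(f,uv,z):
    p,d=ray(f,uv); return p+d*(z-p[2])/d[2]
def tri(fa,a,fb,b):
    p,d=ray(fa,a);q,e=ray(fb,b)
    s=np.linalg.lstsq(np.c_[d,-e],q-p,rcond=None)[0]
    A=p+s[0]*d;B=q+s[1]*e
    return (A+B)/2,np.linalg.norm(A-B)
E
python3 - <<'E'
from h import *
T=cam('top0');S=cam('scene0')
A=lambda u,v:(340+u/3.3-.35,110+v/3.3-.35)
B=lambda u,v:(150+u/3.3-.35,120+v/3.3-.35)
C=lambda u,v:(60+u/2.2-.27,140+v/2.2-.27)
for n,a,c in [('lid--',(478,133),(197,350)),('lid+-',(185,180),(370,205)),('lid++',(225,393),(255,142)),('lid-+',(525,345),(78,268))]:
    p,e=tri(T,A(*a),S,C(*c)); print(n,np.round(p,4),round(e,4),np.round(onplane(T,A(*a),.18),4))
p,e=tri(T,A(514,520),S,C(13,287)); print('ledge -210,165',p.round(4),e.round(4))
for n,q in [('0,165',(113,543)),('-210,165',(514,520)),('0,-60ish',(84,125))]: print(n,onplane(T,A(*q),.11).round(4))
print('fence top edge inner', onplane(T,A(92,112),.139).round(4),onplane(T,A(488,90),.139).round(4))
print('fence top edge outer', onplane(T,A(91,85),.139).round(4),onplane(T,A(488,60),.139).round(4))
p,e=tri(T,A(488,90),S,C(222,467));print('fence',p,e)
for n,b,c in [('bump near topcorner -y',(180,180),(662,82)),('bump +y',(184,300),None)]:
    print(n,onplane(T,B(*b),.105).round(4))
p,e=tri(T,B(178,178),S,C(663,80));print('bump -y top',p,e)
p,e=tri(T,B(184,299),S,C(600,48));print('bump +y top',p,e)
p,e=tri(T,B(456,222),S,C(522,157));print('catch',p,e)
E
```

```text
lid-- [ 0.6673 -0.2746  0.1773] 0.0013 [ 0.6663 -0.274   0.18  ]
lid+- [ 0.6455 -0.1305  0.1757] 0.0009 [ 0.6443 -0.1299  0.18  ]
lid++ [ 0.5398 -0.1456  0.1762] 0.0017 [ 0.539  -0.1454  0.18  ]
lid-+ [ 0.5624 -0.2905  0.176 ] 0.0029 [ 0.5613 -0.2901  0.18  ]
ledge -210,165 [ 0.4765 -0.3107  0.1073] 0.0004
0,165 [ 0.4653 -0.101   0.11  ]
-210,165 [ 0.4764 -0.3097  0.11  ]
0,-60ish [ 0.6904 -0.0919  0.11  ]
fence top edge inner [ 0.69   -0.0918  0.139 ] [ 0.6993 -0.2978  0.139 ]
fence top edge outer [ 0.7046 -0.0917  0.139 ] [ 0.7154 -0.2988  0.139 ]
fence [ 0.7044304  -0.29778448  0.12942314] 0.009597718791798668
bump near topcorner -y [0.6456 0.1994 0.105 ]
bump +y [0.5792 0.1959 0.105 ]
bump -y top [0.6488076  0.20224672 0.10753748] 0.006623355780609449
bump +y top [0.58112216 0.19655656 0.11262502] 0.006146150336779477
catch [0.62255796 0.04795382 0.09507398] 0.0003604068962320866
```

```bash
cat >> h.py <<'E'
YAW=np.pi/2+0.0531
X=np.array([np.cos(YAW),np.sin(YAW)]);Y=np.array([-X[1],X[0]])
O=np.array([.6301,-.0923])
def w(x,y): return O+x*X+y*Y
def rk(p): d=np.asarray(p)[:2]-O; return np.array([d@X,d@Y])
def go(x,y,tz,yawdeg):
    "units from the present pose to TCP at rack x,y, TCP height tz, tool x at rack yaw"
    o=r.get_obs();p=np.array(o['tcp_pos']);M=R.from_rotvec(o['orientation'])
    t=np.r_[w(x,y),tz]; s=M.inv().apply(t-p)/.3
    a=YAW+np.deg2rad(yawdeg); ex=np.array([np.cos(a),np.sin(a),0]);ey=np.array([0,0,-1.]);
    N=R.from_matrix(np.c_[ex,ey,np.cross(ex,ey)])
    print('shift',s.round(4).tolist(),'turn',((M.inv()*N).as_rotvec()/(np.pi/2)).round(4).tolist())
def st():
    o=r.get_obs();M=R.from_rotvec(o['orientation']).as_matrix()
    print('t',round(float(o['clock']),2),'rack',rk(o['tcp_pos']).round(4),'z',round(float(o['tcp_pos'][2]),4),'yaw',round(float(np.rad2deg(np.arctan2(M[1,0],M[0,0])-YAW)),2),'F xyz',np.round(o['contact_force'],1),'Frack',(np.array([X,Y])@np.array(o['contact_force'])[:2]).round(1))
E
python3 - <<'E'
from h import *
st(); 
p=w(-.116,.135);print(p)
q=np.array(r.get_obs()['tcp_pos'])
for t in [(.45,.33),(.46,.05),tuple(p)]:
    a=rk(t); go(a[0],a[1],.40,0)
E
```

```text
t 0.15 rack [0.7233 0.311 ] z 0.404 yaw -27.67 F xyz [-0.3  0.2  0.6] Frack [0.2 0.3]
[ 0.50144698 -0.21530163]
shift [-0.6243, 0.0142, -0.9052] turn [-0.0001, -0.3074, -0.0009]
shift [-1.4589, 0.0154, -1.3244] turn [-0.0001, -0.3074, -0.0009]
shift [-2.2052, 0.0165, -1.8185] turn [-0.0001, -0.3074, -0.0009]
```

step_arm:
  xyz:
    - [-0.13,0,-0.18]
    - [-0.26,0,-0.36]
    - [-0.39,0,-0.54]
    - [-0.52,0,-0.72]
    - [-0.62,0,-0.9]
    - [-0.8,0,-0.98]
    - [-0.8,0,-0.98]
  rotation:
    - [0,-0.1,0]
    - [0,-0.2,0]
    - [0,-0.307,0]
    - [0,-0.307,0]
    - [0,-0.307,0]
    - [0,-0.307,0]
    - [0,-0.307,0]
  grip: 0

```text
clock: 1.02
tcp_pos: [0.4496, 0.2677, 0.4041]
orientation: [-1.19, -1.24, 1.245]
contact_force: [-0.9, 0.9, 0.6]
grip_width: 0.0855
```

```bash
python3 - <<'E'
from h import *
st(); go(-.116,.135,.40,0); go(-.116,.135,.294,0)
E
```

```text
t 1.02 rack [0.3691 0.1612] z 0.4041 yaw -0.47 F xyz [-0.9  0.9  0.6] Frack [0.9 0.8]
shift [-1.6161, 0.0192, -0.1004] turn [-0.0007, -0.0052, -0.0023]
shift [-1.6149, 0.3725, -0.1008] turn [-0.0007, -0.0052, -0.0023]
```

step_arm:
  xyz:
    - [-0.2,0,-0.01]
    - [-0.4,0,-0.03]
    - [-0.6,0,-0.05]
    - [-0.8,0,-0.08]
    - [-1.0,0,-0.1]
  rotation:
    - [0,-0.005,0]
    - [0,-0.005,0]
    - [0,-0.005,0]
    - [0,-0.005,0]
    - [0,-0.005,0]

```text
clock: 1.65
tcp_pos: [0.4933, -0.0316, 0.4053]
orientation: [-1.185, -1.248, 1.252]
contact_force: [2.0, 0.7, 0.3]
grip_width: 0.0856
```

```bash
python3 - <<'E'
from h import *
st(); go(-.116,.135,.40,0); go(-.116,.135,.294,0)
E
```

```text
t 1.65 rack [0.0678 0.1333] z 0.4053 yaw 0.07 F xyz [2.  0.7 0.3] Frack [ 0.6 -2. ]
shift [-0.6127, 0.0196, 0.0063] turn [-0.0002, 0.0008, -0.002]
shift [-0.6116, 0.373, 0.0062] turn [-0.0002, 0.0008, -0.002]
```

step_arm:
  xyz:
    - [-0.2,0,0.006]
    - [-0.4,0,0.006]
    - [-0.612,0,0.006]
    - [-0.612,0.1,0.006]
    - [-0.612,0.2,0.006]
    - [-0.612,0.3,0.006]
    - [-0.612,0.373,0.006]
    - [-0.612,0.373,0.006]
    - [-0.612,0.373,0.006]
  rotation:
    - [0,0,0]
    - [0,0,0]
    - [0,0,0]
    - [0,0,0]
    - [0,0,0]
    - [0,0,0]
    - [0,0,0]
    - [0,0,0]
    - [0,0,0]

```text
clock: 2.78
tcp_pos: [0.5021, -0.2152, 0.2947]
orientation: [-1.186, -1.249, 1.252]
contact_force: [1.0, -0.0, 0.6]
grip_width: 0.0852
```

```bash
python3 - <<'E'
from h import *
st(); 
for n in ['scene','wrist']:
    f=r.grab_frame(n); save(f,n+'1'); np.savez(f'pics/{n}1.npz',**f)
go(-.116,.110,.294,0);go(-.116,.061,.294,0)
E
```

```text
t 2.77 rack [-0.1159  0.1344] z 0.2947 yaw 0.11 F xyz [ 1.  -0.   0.6] Frack [-0.1 -1. ]
shift [0.0004, 0.0038, -0.0813] turn [0.0011, 0.001, -0.0023]
shift [0.0002, 0.004, -0.2446] turn [0.0011, 0.001, -0.0023]
```

View pics/scene1.png

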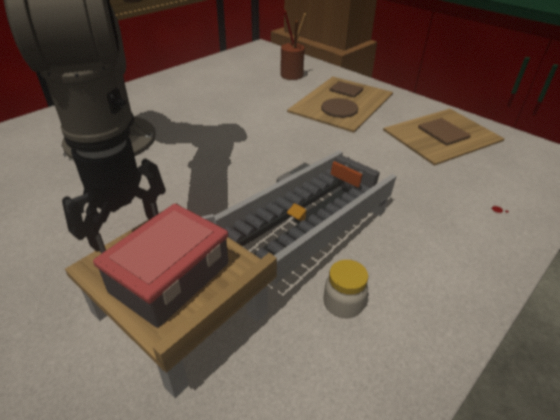

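View pics/wrist1.png

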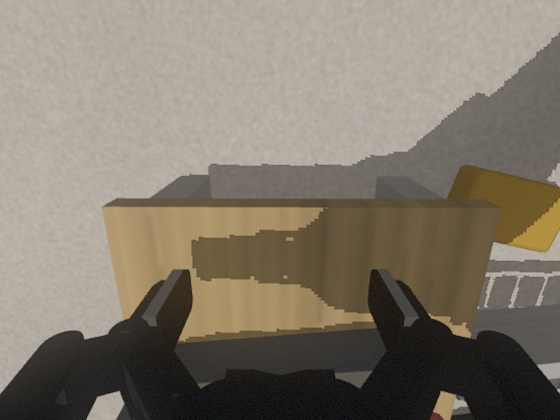

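step_arm:
  xyz:
    - [0,0.004,-0.03]
    - [0,0.004,-0.06]
    - [0,0.004,-0.08]
    - [0,0.004,-0.095]
    - [0,0.004,-0.11]
    - [0,0.004,-0.125]
    - [0,0.004,-0.14]
    - [0,0.004,-0.155]
    - [0,0.004,-0.17]
    - [0,0.004,-0.185]
    - [0,0.004,-0.2]
    - [0,0.004,-0.21]
    - [0,0.004,-0.22]
    - [0,0.004,-0.22]
  rotation:
    - [0,0,0]
    - [0,0,0]
    - [0,0,0]
    - [0,0,0]
    - [0,0,0]
    - [0,0,0]
    - [0,0,0]
    - [0,0,0]
    - [0,0,0]
    - [0,0,0]
    - [0,0,0]
    - [0,0,0]
    - [0,0,0]
    - [0,0,0]

```text
clock: 4.62
tcp_pos: [0.5684, -0.2118, 0.2941]
orientation: [-1.188, -1.25, 1.251]
contact_force: [-1.5, -1.3, -0.7]
grip_width: 0.0856
```

```bash
python3 - <<'E'
from h import *
st(); 
f=r.grab_frame('top'); save(f,'top2'); np.savez('pics/top2.npz',**f)
t=cv2.imread('pics/top2.png');cv2.imwrite('pics/top2A.png',cv2.resize(t[100:290,330:530],None,fx=3,fy=3,interpolation=cv2.INTER_CUBIC))
f=r.grab_frame('scene'); save(f,'scene2')
t=cv2.imread('pics/scene2.png');cv2.imwrite('pics/scene2A.png',cv2.resize(t[180:400,50:330],None,fx=2.5,fy=2.5,interpolation=cv2.INTER_CUBIC))
E
```

```text
t 4.62 rack [-0.116   0.0679] z 0.2941 yaw 0.09 F xyz [-1.5 -1.3 -0.7] Frack [-1.2  1.5]
```

View pics/top2A.png

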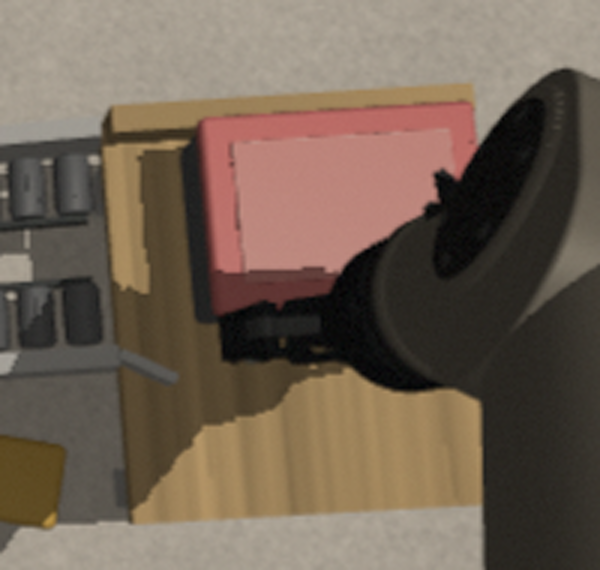

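View pics/scene2A.png

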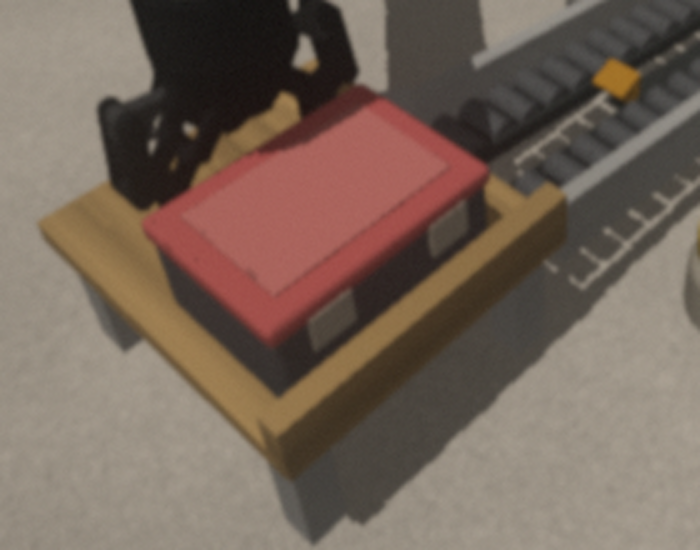

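```bash
python3 - <<'E'
from h import *
T=cam('top2')
for q in [(200,120),(473,104),(212,310)]:
    p=onplane(T,(330+q[0]/3-.33,100+q[1]/3-.33),.178); print(q,rk(p).round(4))
T=cam('top0')
for q in [(478,133),(185,180),(225,393),(525,345)]:
    print(rk(onplane(T,(340+q[0]/3.3-.35,110+q[1]/3.3-.35),.178)).round(4))
E
```

```text
(200, 120) [-0.0434 -0.0535]
(473, 104) [-0.1918 -0.0527]
(212, 310) [-0.0405  0.0515]
[-0.1842 -0.027 ]
[-0.0388 -0.0126]
[-0.0487  0.0936]
[-0.1948  0.0791]
```

```bash
python3 - <<'E'
from h import *
go(-.116,.09,.294,0);go(-.116,.09,.40,0);go(-.240,0,.40,-90);go(-.240,0,.294,-90)
E
```

```text
shift [0.0002, 0.0007, 0.0734] turn [0.0019, 0.0011, -0.0025]
shift [-0.0012, -0.3526, 0.0724] turn [0.0019, 0.0011, -0.0025]
shift [-0.415, -0.3501, -0.2269] turn [0.0034, 1.0011, -0.0005]
shift [-0.4136, 0.0032, -0.2259] turn [0.0034, 1.0011, -0.0005]
```

step_arm:
  xyz:
    - [0,0,0.05]
    - [0,0,0.08]
    - [0,-0.15,0.08]
    - [0,-0.34,0.08]
    - [-0.06,-0.35,0.06]
    - [-0.12,-0.35,0.03]
    - [-0.18,-0.35,0]
    - [-0.24,-0.35,-0.05]
    - [-0.3,-0.35,-0.1]
    - [-0.36,-0.35,-0.15]
    - [-0.4,-0.35,-0.2]
    - [-0.415,-0.35,-0.227]
    - [-0.415,-0.35,-0.227]
    - [-0.415,-0.35,-0.227]
    - [-0.415,-0.2,-0.227]
    - [-0.415,-0.05,-0.227]
    - [-0.415,0,-0.227]
    - [-0.415,0,-0.227]
  rotation:
    - [0,0,0]
    - [0,0,0]
    - [0,0,0]
    - [0,0.1,0]
    - [0,0.2,0]
    - [0,0.3,0]
    - [0,0.4,0]
    - [0,0.5,0]
    - [0,0.6,0]
    - [0,0.7,0]
    - [0,0.8,0]
    - [0,0.9,0]
    - [0,1.0,0]
    - [0,1.0,0]
    - [0,1.0,0]
    - [0,1.0,0]
    - [0,1.0,0]
    - [0,1.0,0]
  grip: 0.35

```text
clock: 6.98
tcp_pos: [0.643, -0.3324, 0.2948]
orientation: [-1.574, -0.046, 0.042]
contact_force: [-0.6, -0.4, 0.4]
grip_width: 0.0555
```

```bash
python3 - <<'E'
from h import *
st(); print(r.get_obs()['grip_width'])
for n in ['scene','top']:
    f=r.grab_frame(n); save(f,n+'3'); np.savez(f'pics/{n}3.npz',**f)
go(-.2,0,.292,-90);go(-.098,0,.292,-90)
E
```

```text
t 6.97 rack [-2.405e-01 -1.000e-04] z 0.2948 yaw -89.84 F xyz [-0.6 -0.4  0.4] Frack [-0.4  0.6]
0.0554651200435815
shift [-0.0021, 0.016, 0.1371] turn [0.0035, 0.0014, 0.0034]
shift [-0.0014, 0.0142, 0.4771] turn [0.0035, 0.0014, 0.0034]
```

View pics/scene3.png

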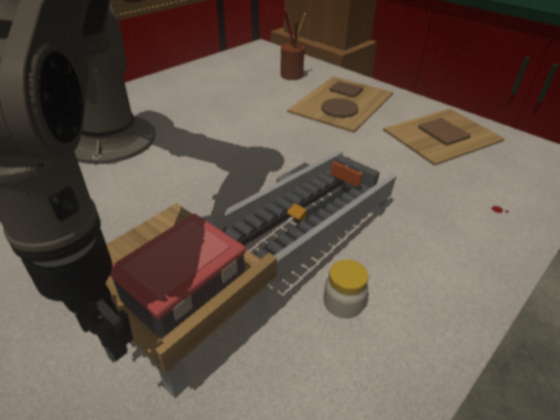

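View pics/top3.png

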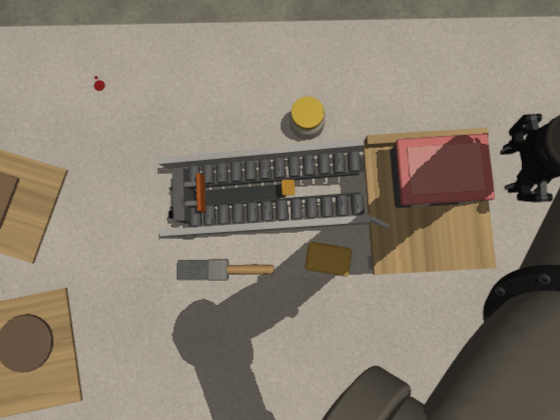

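step_arm:
  xyz:
    - [0,0.004,0.05]
    - [0,0.008,0.09]
    - [0,0.008,0.11]
    - [0,0.01,0.13]
    - [0,0.01,0.15]
    - [0,0.01,0.17]
    - [0,0.01,0.19]
    - [0,0.01,0.21]
    - [0,0.01,0.23]
    - [0,0.01,0.25]
    - [0,0.01,0.27]
    - [0,0.01,0.29]
    - [0,0.01,0.31]
    - [0,0.01,0.33]
    - [0,0.01,0.35]
    - [0,0.01,0.37]
    - [0,0.01,0.39]
    - [0,0.01,0.4]
    - [0,0.01,0.4]
  rotation:
    - [0,0,0]
    - [0,0,0]
    - [0,0,0]
    - [0,0,0]
    - [0,0,0]
    - [0,0,0]
    - [0,0,0]
    - [0,0,0]
    - [0,0,0]
    - [0,0,0]
    - [0,0,0]
    - [0,0,0]
    - [0,0,0]
    - [0,0,0]
    - [0,0,0]
    - [0,0,0]
    - [0,0,0]
    - [0,0,0]
    - [0,0,0]

```text
clock: 9.45
tcp_pos: [0.637, -0.2124, 0.2931]
orientation: [-1.574, -0.048, 0.04]
contact_force: [0.0, -2.0, 0.7]
grip_width: 0.0556
```

```bash
python3 - <<'E'
from h import *
st()
for n in ['top','wrist']:
    f=r.grab_frame(n); save(f,n+'4'); np.savez(f'pics/{n}4.npz',**f)
t=cv2.imread('pics/top4.png');cv2.imwrite('pics/top4A.png',cv2.resize(t[100:290,290:490],None,fx=3,fy=3,interpolation=cv2.INTER_CUBIC))
E
```

```text
t 9.45 rack [-0.1203 -0.0006] z 0.2931 yaw -89.83 F xyz [ 0.  -2.   0.7] Frack [-2.   0.1]
```

View pics/top4A.png

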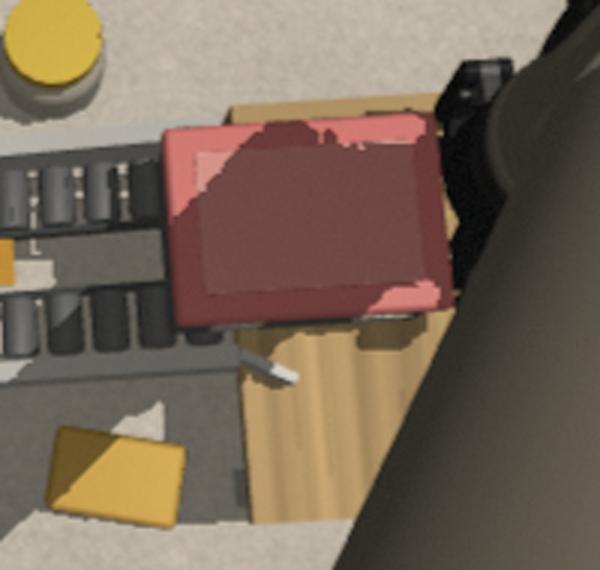

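View pics/wrist4.png

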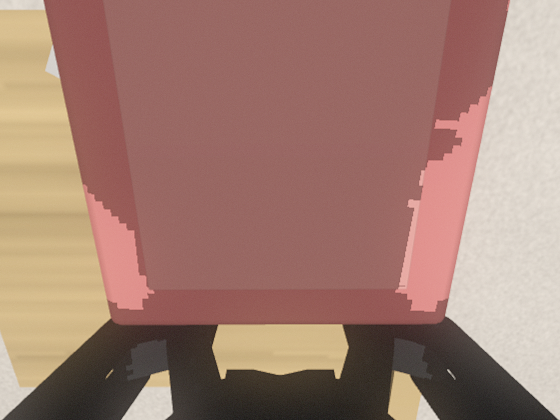

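```bash
python3 - <<'E'
from h import *
T=cam('top4')
for q in [(163,130),(433,116),(177,327),(453,305)]:
    p=onplane(T,(290+q[0]/3-.33,100+q[1]/3-.33),.178); print(q,rk(p).round(4))
go(-.098,0,.292,-90)
E
```

```text
(163, 130) [ 0.0425 -0.0535]
(433, 116) [-0.1049 -0.0517]
(177, 327) [0.0431 0.0556]
(453, 305) [-0.1052  0.0528]
shift [-0.0015, 0.0029, 0.0745] turn [0.0025, 0.0018, 0.0029]
```

step_arm:
  xyz:
    - [0,0,0.02]
    - [0,0,0.04]
    - [0,0,0.06]
    - [0,0,0.065]
    - [0,0,0.065]
    - [0,0,0.02]
    - [0,0,-0.05]
    - [0,-0.2,-0.05]
    - [0,-0.34,-0.05]
  rotation:
    - [0,0,0]
    - [0,0,0]
    - [0,0,0]
    - [0,0,0]
    - [0,0,0]
    - [0,0,0]
    - [0,0,0]
    - [0,0,0]
    - [0,0,0]
  grip: 0.35

```text
clock: 10.68
tcp_pos: [0.6369, -0.2295, 0.3969]
orientation: [-1.575, -0.046, 0.038]
contact_force: [0.9, -0.4, 0.6]
grip_width: 0.0553
```

```bash
python3 - <<'E'
from h import *
st()
f=r.grab_frame('top'); n='top5'; save(f,n); np.savez(f'pics/{n}.npz',**f)
t=cv2.imread('pics/top5.png');cv2.imwrite('pics/top5A.png',cv2.resize(t[100:290,270:470],None,fx=3,fy=3,interpolation=cv2.INTER_CUBIC))
f=r.grab_frame('scene'); save(f,'scene5')
t=cv2.imread('pics/scene5.png');cv2.imwrite('pics/scene5A.png',cv2.resize(t[140:380,90:410],None,fx=2.4,fy=2.4,interpolation=cv2.INTER_CUBIC))
E
```

```text
t 10.68 rack [-0.1374  0.0004] z 0.3969 yaw -89.98 F xyz [ 0.9 -0.4  0.6] Frack [-0.4 -0.9]
```

View pics/top5A.png

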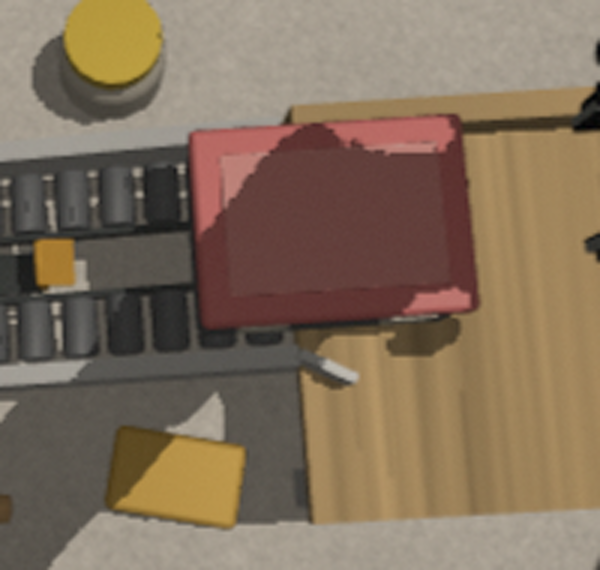

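View pics/scene5A.png

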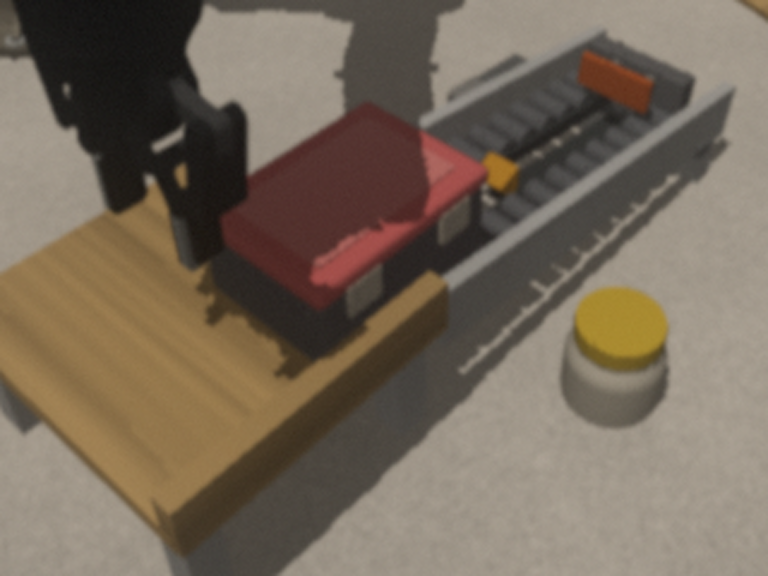

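```bash
python3 - <<'E'
from h import *
go(.03,0,.397,-90);go(.03,0,.358,-90)
E
```

```text
shift [-0.0013, 0.0074, 0.5605] turn [0.0046, 0.0004, 0.0079]
shift [-0.0029, 0.1374, 0.5615] turn [0.0046, 0.0004, 0.0079]
```

step_arm:
  xyz:
    - [0,0,0.12]
    - [0,0,0.24]
    - [0,0.01,0.36]
    - [0,0.03,0.48]
    - [0,0.07,0.56]
    - [0,0.12,0.56]
    - [0,0.137,0.56]
    - [0,0.137,0.56]
  rotation:
    - [0.004,0,0.008]
    - [0.004,0,0.008]
    - [0.004,0,0.008]
    - [0.004,0,0.008]
    - [0.004,0,0.008]
    - [0.004,0,0.008]
    - [0.004,0,0.008]
    - [0.004,0,0.008]

```text
clock: 11.78
tcp_pos: [0.6291, -0.0647, 0.3577]
orientation: [-1.573, -0.039, 0.041]
contact_force: [-0.8, -0.7, 0.6]
grip_width: 0.0554
```

```bash
python3 - <<'E'
from h import *
st()
f=r.grab_frame('wrist'); save(f,'wrist6')
f=r.grab_frame('scene'); save(f,'scene6')
t=cv2.imread('pics/scene6.png');cv2.imwrite('pics/scene6A.png',cv2.resize(t[140:380,90:410],None,fx=2.4,fy=2.4,interpolation=cv2.INTER_CUBIC))
go(.03,0,.35,-90)
E
```

```text
t 11.78 rack [ 0.0276 -0.0005] z 0.3577 yaw -90.12 F xyz [-0.8 -0.7  0.6] Frack [-0.6  0.8]
shift [-0.0027, 0.0283, 0.0065] turn [0.001, -0.0009, 0.0002]
```

View pics/scene6A.png

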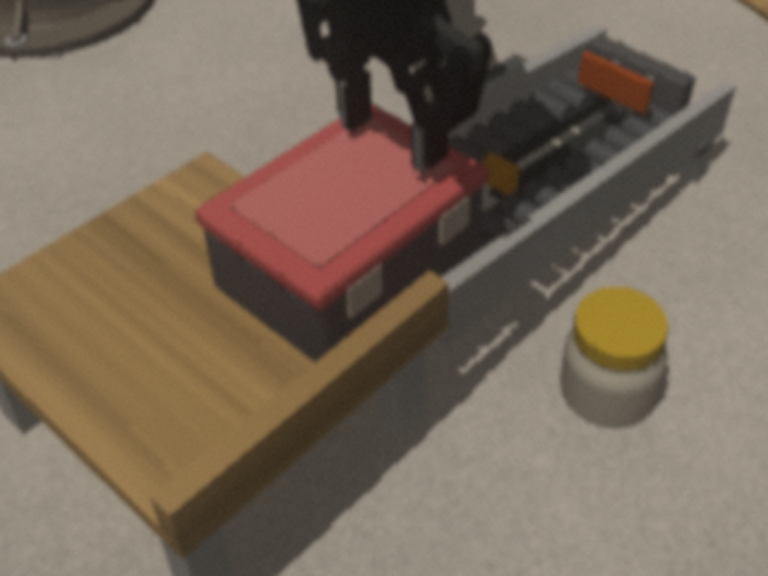

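View pics/wrist6.png

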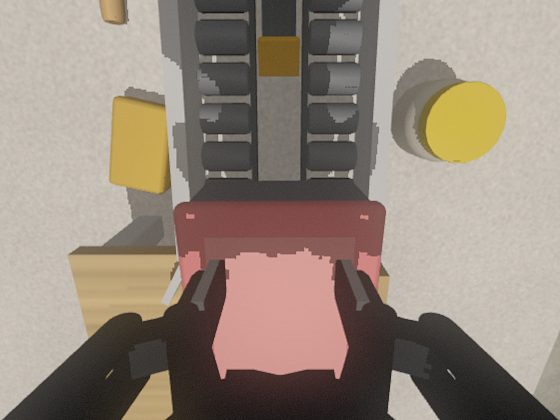

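Fingers are just above the lid's front part, case well centred in the mouth. Step down slowly.

step_arm:
  xyz:
    - [0,0.01,0.005]
    - [0,0.02,0.005]
    - [0,0.025,0.005]
    - [0,0.025,0.005]
  rotation:
    - [0,0,0]
    - [0,0,0]
    - [0,0,0]
    - [0,0,0]

```text
clock: 12.38
tcp_pos: [0.6293, -0.0627, 0.3508]
orientation: [-1.572, -0.041, 0.041]
contact_force: [-0.3, -0.8, 0.5]
grip_width: 0.0554
```

step_arm:
  xyz:
    - [0,0.01,0]
    - [0,0.015,0]
    - [0,0.015,0]
  rotation:
    - [0,0,0]
    - [0,0,0]
    - [0,0,0]

```text
clock: 12.75
tcp_pos: [0.6296, -0.0613, 0.3484]
orientation: [-1.568, -0.042, 0.041]
contact_force: [-7.5, 6.0, 17.0]
grip_width: 0.0557
```

```bash
python3 - <<'E'
from h import *
st()
f=r.grab_frame('scene'); save(f,'scene7')
t=cv2.imread('pics/scene7.png');cv2.imwrite('pics/scene7A.png',cv2.resize(t[140:380,90:410],None,fx=2.4,fy=2.4,interpolation=cv2.INTER_CUBIC))
E
```

```text
t 12.75 rack [ 0.031  -0.0012] z 0.3484 yaw -90.01 F xyz [-7.5  6.  17. ] Frack [6.4 7.2]
```

View pics/scene7A.png

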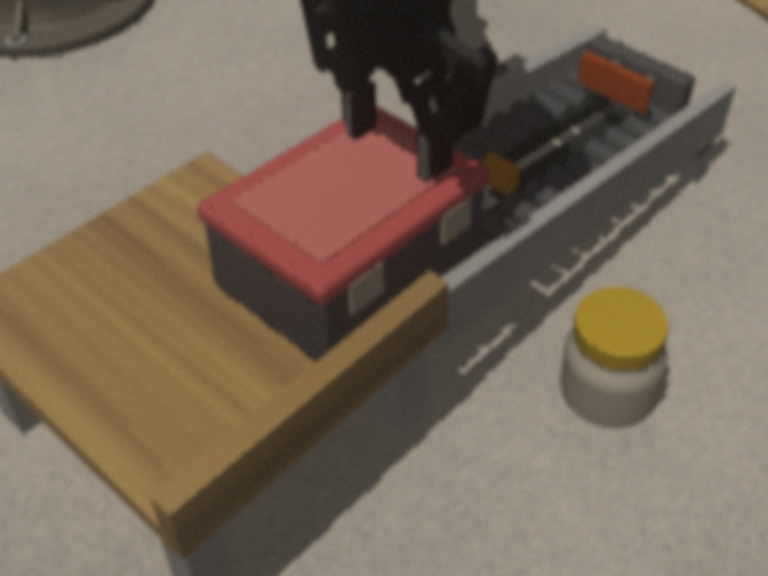

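step_arm:
  xyz:
    - [0,0.004,0.01]
    - [0,0.006,0.02]
    - [0,0.008,0.03]
    - [0,0.01,0.04]
  rotation:
    - [0,0,0]
    - [0,0,0]
    - [0,0,0]
    - [0,0,0]

```text
clock: 13.3
tcp_pos: [0.6289, -0.0492, 0.3451]
orientation: [-1.568, -0.042, 0.041]
contact_force: [0.6, -0.5, 0.5]
grip_width: 0.0555
```

```bash
python3 - <<'E'
from h import *
st()
f=r.grab_frame('scene'); save(f,'scene8')
t=cv2.imread('pics/scene8.png');cv2.imwrite('pics/scene8A.png',cv2.resize(t[140:380,90:410],None,fx=2.4,fy=2.4,interpolation=cv2.INTER_CUBIC))
E
```

```text
t 13.3 rack [ 0.0431 -0.0011] z 0.3451 yaw -90.02 F xyz [ 0.6 -0.5  0.5] Frack [-0.5 -0.5]
```

View pics/scene8A.png

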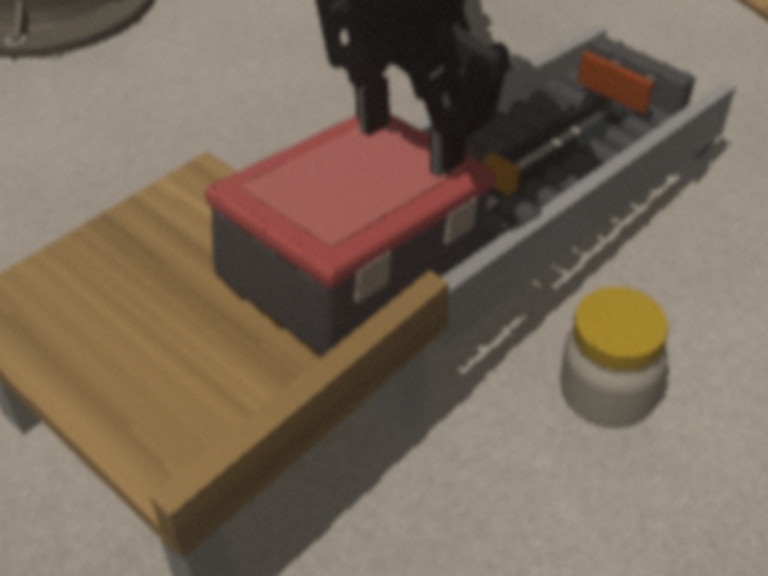

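step_arm:
  xyz:
    - [0,0.005,0.01]
    - [0,0.007,0.025]
    - [0,0.009,0.04]
    - [0,0.011,0.055]
  rotation:
    - [0,0,0]
    - [0,0,0]
    - [0,0,0]
    - [0,0,0]

```text
clock: 13.85
tcp_pos: [0.6281, -0.0332, 0.3427]
orientation: [-1.569, -0.042, 0.04]
contact_force: [-2.6, -1.7, 7.0]
grip_width: 0.0553
```

```bash
python3 - <<'E'
from h import *
st()
f=r.grab_frame('scene'); save(f,'scene9')
t=cv2.imread('pics/scene9.png');cv2.imwrite('pics/scene9A.png',cv2.resize(t[140:380,90:410],None,fx=2.4,fy=2.4,interpolation=cv2.INTER_CUBIC))
E
```

```text
t 13.85 rack [ 0.0591 -0.0011] z 0.3427 yaw -90.04 F xyz [-2.6 -1.7  7. ] Frack [-1.5  2.7]
```

View pics/scene9A.png

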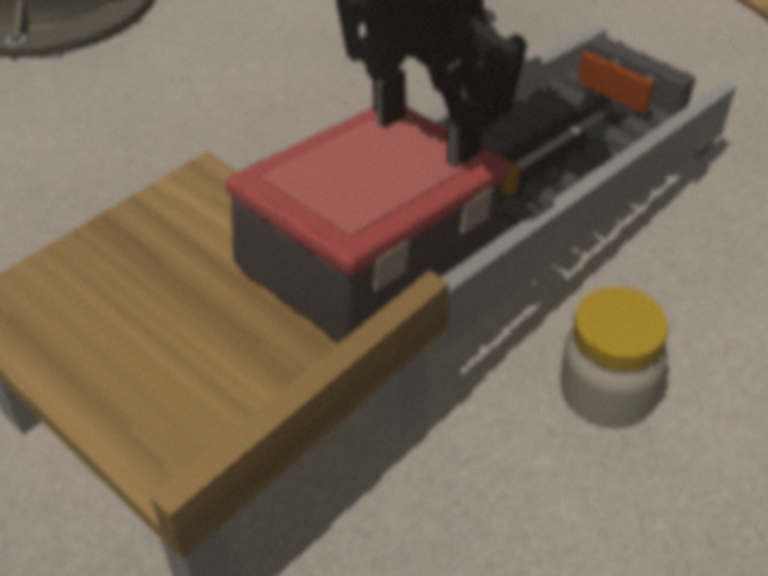

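step_arm:
  xyz:
    - [0,0.005,0.017]
    - [0,0.007,0.033]
    - [0,0.009,0.05]
    - [0,0.011,0.067]
    - [0,0.013,0.083]
    - [0,0.015,0.1]
    - [0,0.017,0.117]
    - [0,0.019,0.133]
    - [0,0.021,0.15]
    - [0,0.023,0.167]
  rotation:
    - [0,0,0]
    - [0,0,0]
    - [0,0,0]
    - [0,0,0]
    - [0,0,0]
    - [0,0,0]
    - [0,0,0]
    - [0,0,0]
    - [0,0,0]
    - [0,0,0]

```text
clock: 15.15
tcp_pos: [0.6255, 0.0176, 0.3361]
orientation: [-1.569, -0.042, 0.041]
contact_force: [-2.0, -1.7, 6.6]
grip_width: 0.0553
```

```bash
python3 - <<'E'
from h import *
st()
f=r.grab_frame('top'); save(f,'top10');np.savez('pics/top10.npz',**f)
f=r.grab_frame('scene'); save(f,'scene10')
t=cv2.imread('pics/scene10.png');cv2.imwrite('pics/scene10A.png',cv2.resize(t[140:380,90:410],None,fx=2.4,fy=2.4,interpolation=cv2.INTER_CUBIC))
E
```

```text
t 15.15 rack [ 0.11   -0.0012] z 0.3361 yaw -90.02 F xyz [-2.  -1.7  6.6] Frack [-1.6  2.1]
```

View pics/scene10A.png

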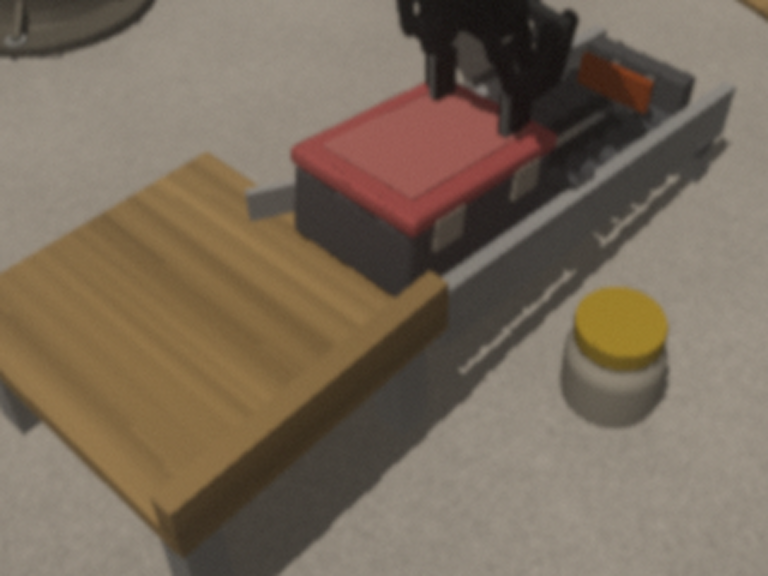

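View pics/top10.png

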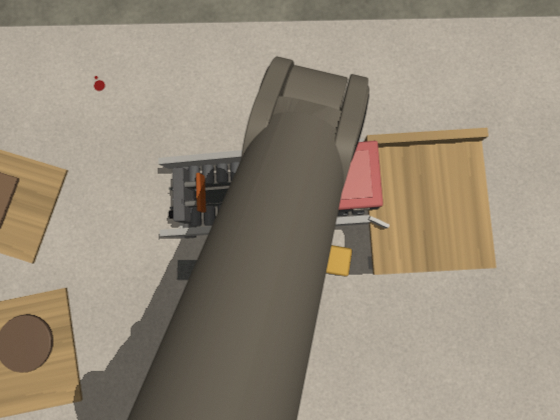

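step_arm:
  xyz:
    - [0,0.005,0.017]
    - [0,0.007,0.033]
    - [0,0.009,0.05]
    - [0,0.011,0.067]
    - [0,0.013,0.083]
    - [0,0.015,0.1]
    - [0,0.017,0.117]
    - [0,0.019,0.133]
    - [0,0.021,0.15]
    - [0,0.023,0.167]
    - [0,0.0255,0.183]
    - [0,0.0275,0.2]
    - [0,0.0295,0.217]
    - [0,0.0315,0.233]
    - [0,0.0335,0.25]
    - [0,0.0355,0.267]
    - [0,0.0375,0.283]
    - [0,0.0395,0.3]
    - [0,0.0415,0.317]
    - [0,0.0435,0.333]
  rotation:
    - [0,0,0]
    - [0,0,0]
    - [0,0,0]
    - [0,0,0]
    - [0,0,0]
    - [0,0,0]
    - [0,0,0]
    - [0,0,0]
    - [0,0,0]
    - [0,0,0]
    - [0,0,0]
    - [0,0,0]
    - [0,0,0]
    - [0,0,0]
    - [0,0,0]
    - [0,0,0]
    - [0,0,0]
    - [0,0,0]
    - [0,0,0]
    - [0,0,0]

```text
clock: 17.75
tcp_pos: [0.6202, 0.1184, 0.3237]
orientation: [-1.567, -0.043, 0.041]
contact_force: [-1.9, 0.3, 4.5]
grip_width: 0.0554
```

```bash
python3 - <<'E'
from h import *
st()
f=r.grab_frame('scene'); save(f,'scene11');np.savez('pics/scene11.npz',**f)
t=cv2.imread('pics/scene11.png');cv2.imwrite('pics/scene11A.png',cv2.resize(t[140:380,90:410],None,fx=2.4,fy=2.4,interpolation=cv2.INTER_CUBIC))
E
```

```text
t 17.75 rack [ 0.2109 -0.0013] z 0.3237 yaw -89.97 F xyz [-1.9  0.3  4.5] Frack [0.4 1.8]
```

View pics/scene11A.png

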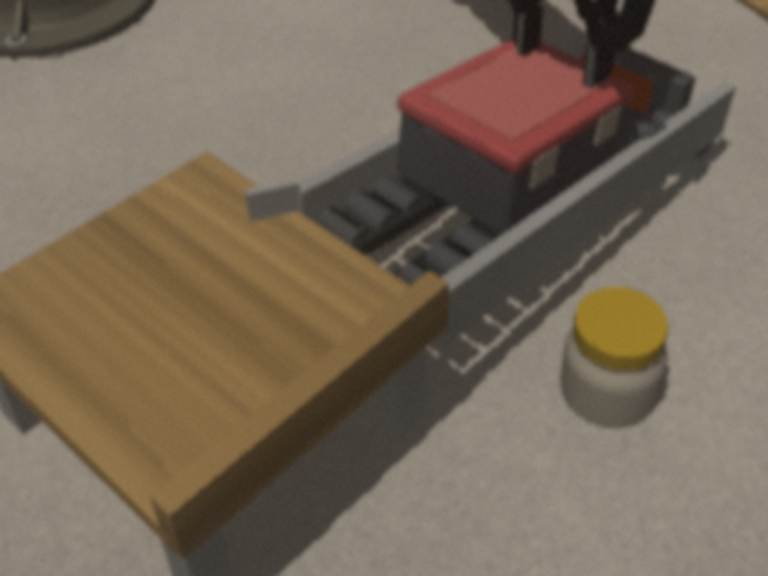

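```bash
python3 - <<'E'
from h import *
S=cam('scene11')
def lid(u,v):
    z=.16
    for _ in range(10):
        p=onplane(S,(90+u/2.4-.3,140+v/2.4-.3),z); a=rk(p); z=.109-.123*a[0]+.069
    return a.round(4),round(float(z),4)
for q in [(513,165),(400,101),(621,95)]: print(lid(*q))
E
```

```text
(array([ 0.0841, -0.055 ]), 0.1677)
(array([0.0862, 0.0481]), 0.1674)
(array([ 0.2166, -0.0533]), 0.1514)
```

step_arm:
  xyz:
    - [0,0.006,0.017]
    - [0,0.008,0.033]
    - [0,0.01,0.05]
    - [0,0.012,0.067]
    - [0,0.014,0.083]
    - [0,0.016,0.1]
    - [0,0.018,0.117]
    - [0,0.02,0.133]
    - [0,0.022,0.15]
    - [0,0.023,0.16]
  rotation:
    - [0,0,0]
    - [0,0,0]
    - [0,0,0]
    - [0,0,0]
    - [0,0,0]
    - [0,0,0]
    - [0,0,0]
    - [0,0,0]
    - [0,0,0]
    - [0,0,0]

```text
clock: 19.05
tcp_pos: [0.6176, 0.168, 0.3175]
orientation: [-1.566, -0.044, 0.042]
contact_force: [-2.7, 2.4, 7.4]
grip_width: 0.0555
```

```bash
python3 - <<'E'
from h import *
st()
f=r.grab_frame('scene'); save(f,'scene12');np.savez('pics/scene12.npz',**f)
t=cv2.imread('pics/scene12.png');cv2.imwrite('pics/scene12A.png',cv2.resize(t[140:300,200:410],None,fx=3.6,fy=3.6,interpolation=cv2.INTER_CUBIC))
f=r.grab_frame('wrist'); save(f,'wrist12')
E
```

```text
t 19.05 rack [ 0.2606 -0.0013] z 0.3175 yaw -89.91 F xyz [-2.7  2.4  7.4] Frack [2.5 2.6]
```

View pics/scene12A.png

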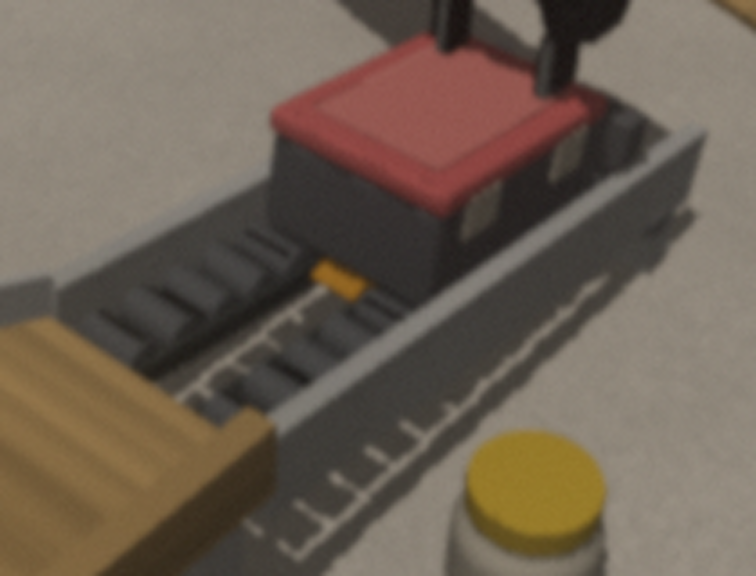

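View pics/wrist12.png

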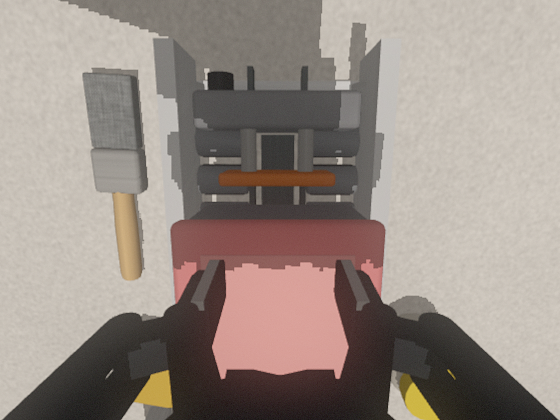

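step_arm:
  xyz:
    - [0,0.005,0.012]
    - [0,0.0065,0.024]
    - [0,0.008,0.036]
    - [0,0.008,0.036]
  rotation:
    - [0,0,0]
    - [0,0,0]
    - [0,0,0]
    - [0,0,0]

```text
clock: 19.65
tcp_pos: [0.617, 0.1802, 0.3159]
orientation: [-1.563, -0.044, 0.043]
contact_force: [-3.0, 2.4, 9.2]
grip_width: 0.0555
```

```bash
python3 - <<'E'
from h import *
st()
f=r.grab_frame('wrist'); save(f,'wrist13')
E
```

```text
t 19.65 rack [ 0.2729 -0.0014] z 0.3159 yaw -89.85 F xyz [-3.   2.4  9.2] Frack [2.6 2.8]
```

View pics/wrist13.png

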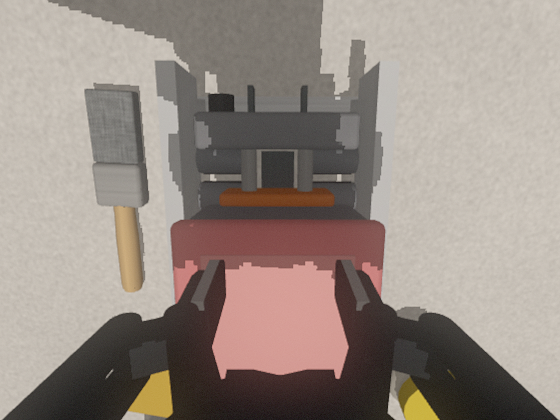

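step_arm:
  xyz:
    - [0,0.005,0.012]
    - [0,0.006,0.02]
    - [0,0.007,0.028]
    - [0,0.007,0.028]
  rotation:
    - [0,0,0]
    - [0,0,0]
    - [0,0,0]
    - [0,0,0]

```text
clock: 20.2
tcp_pos: [0.6167, 0.1875, 0.315]
orientation: [-1.564, -0.043, 0.042]
contact_force: [-4.1, -2.3, 11.2]
grip_width: 0.0557
```

```bash
python3 - <<'E'
from h import *
st()
f=r.grab_frame('wrist'); save(f,'wrist14')
f=r.grab_frame('scene'); save(f,'scene14')
t=cv2.imread('pics/scene14.png');cv2.imwrite('pics/scene14A.png',cv2.resize(t[140:300,200:410],None,fx=3.6,fy=3.6,interpolation=cv2.INTER_CUBIC))
E
```

```text
t 20.2 rack [ 0.2801 -0.0014] z 0.315 yaw -89.92 F xyz [-4.1 -2.3 11.2] Frack [-2.   4.2]
```

View pics/wrist14.png

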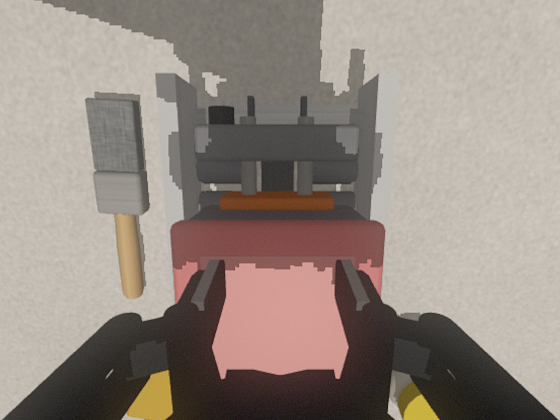

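View pics/scene14A.png

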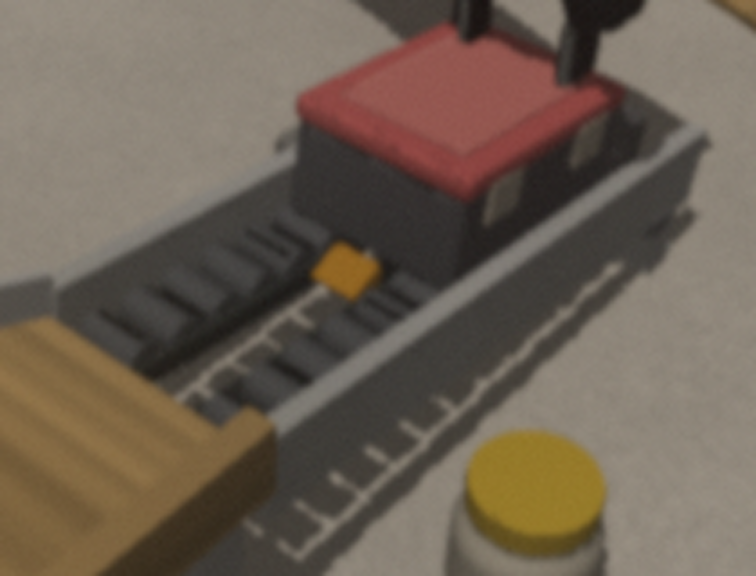

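step_arm:
  xyz:
    - [0,0.006,0.012]
    - [0,0.008,0.02]
    - [0,0.009,0.024]
    - [0,0.009,0.024]
  rotation:
    - [0,0,0]
    - [0,0,0]
    - [0,0,0]
    - [0,0,0]

```text
clock: 20.8
tcp_pos: [0.6165, 0.1928, 0.3142]
orientation: [-1.565, -0.042, 0.041]
contact_force: [-6.0, -4.9, 16.7]
grip_width: 0.0557
```

```bash
python3 - <<'E'
from h import *
st()
f=r.grab_frame('wrist'); save(f,'wrist15')
f=r.grab_frame('scene'); save(f,'scene15')
t=cv2.imread('pics/scene15.png');cv2.imwrite('pics/scene15A.png',cv2.resize(t[140:300,200:410],None,fx=3.6,fy=3.6,interpolation=cv2.INTER_CUBIC))
E
```

```text
t 20.8 rack [ 0.2855 -0.0016] z 0.3142 yaw -90.01 F xyz [-6.  -4.9 16.7] Frack [-4.6  6.3]
```

View pics/wrist15.png

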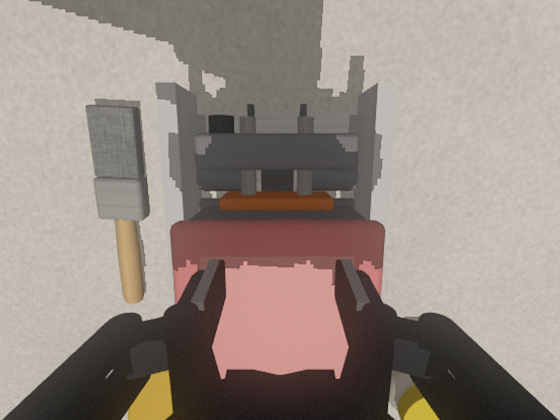

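View pics/scene15A.png

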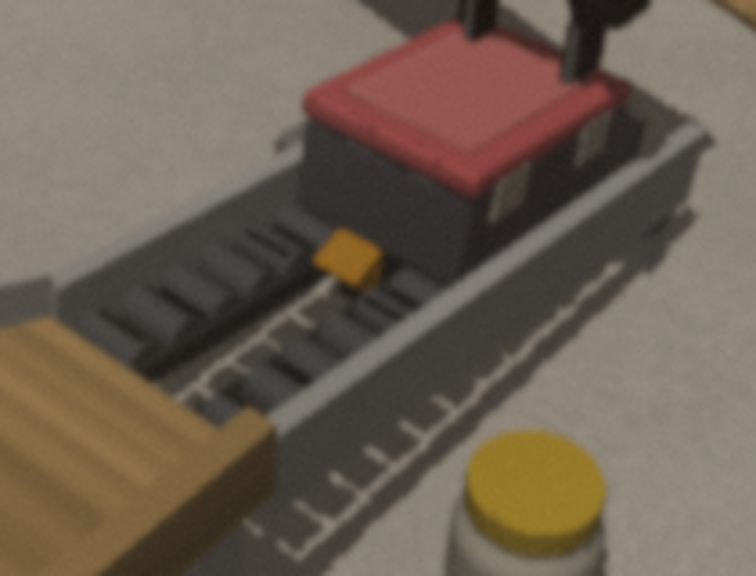

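step_arm:
  xyz:
    - [0,0.003,0.008]
    - [0,0,0]
    - [0,-0.01,0]
    - [0,-0.05,0]
    - [0,-0.15,0]
    - [0,-0.3,0]
    - [0,-0.3,-0.15]
    - [0,-0.3,-0.3]
    - [0,-0.3,-0.3]
  rotation:
    - [0,0,0]
    - [0,0,0]
    - [0,0,0]
    - [0,0,0]
    - [0,0,0]
    - [0,0,0]
    - [0,0,0]
    - [0,0,0]
    - [0,0,0]

```text
clock: 22.02
tcp_pos: [0.6211, 0.0972, 0.405]
orientation: [-1.567, -0.037, 0.034]
contact_force: [-0.2, 0.7, -0.5]
grip_width: 0.0556
```

```bash
python3 - <<'E'
from h import *
st()
f=r.grab_frame('wrist'); save(f,'wrist16')
f=r.grab_frame('scene'); save(f,'scene16');np.savez('pics/scene16.npz',**f)
t=cv2.imread('pics/scene16.png');cv2.imwrite('pics/scene16A.png',cv2.resize(t[140:300,200:410],None,fx=3.6,fy=3.6,interpolation=cv2.INTER_CUBIC))
E
```

```text
t 22.02 rack [ 0.1897 -0.0011] z 0.405 yaw -90.44 F xyz [-0.2  0.7 -0.5] Frack [0.7 0.2]
```

View pics/wrist16.png

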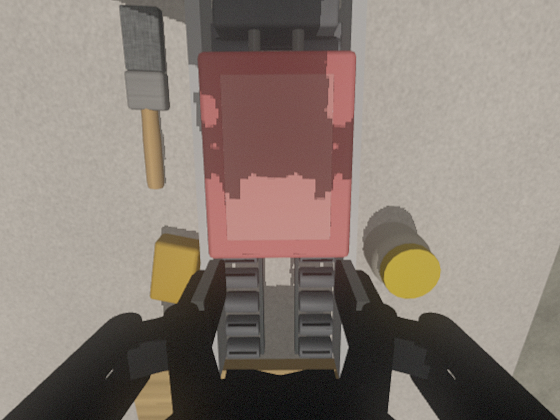

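View pics/scene16A.png

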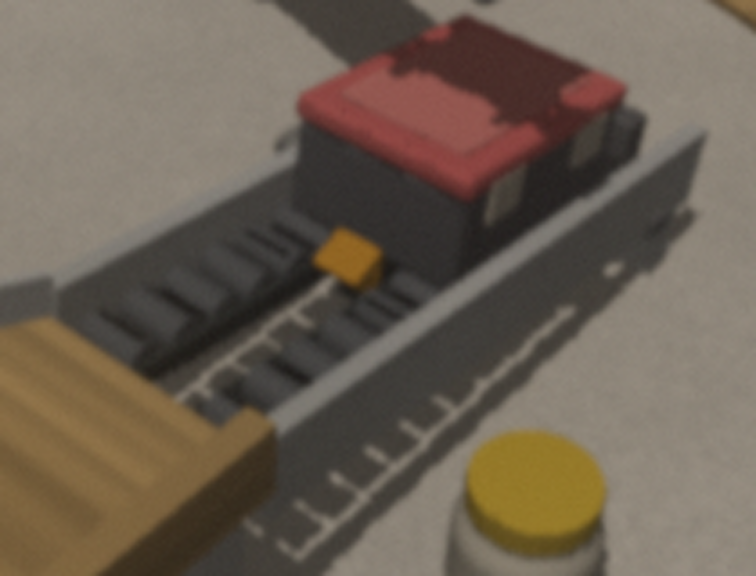

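step_arm:
  xyz:
    - [0,-0.1,-0.15]
    - [0,-0.2,-0.35]
    - [0,-0.2,-0.55]
    - [0,-0.2,-0.75]
    - [0,-0.2,-0.95]
    - [0,-0.2,-0.95]
    - [0,-0.2,-0.95]
  rotation:
    - [0,0,0]
    - [0,0,0]
    - [0,0,0]
    - [0,0,0]
    - [0,0,0]
    - [0,0,0]
    - [0,0,0]

```text
clock: 23.0
tcp_pos: [0.6366, -0.1813, 0.4621]
orientation: [-1.563, -0.042, 0.041]
contact_force: [0.6, -0.3, -0.5]
grip_width: 0.0553
```

```bash
python3 - <<'E'
from h import *
st()
f=r.grab_frame('top'); save(f,'top17');np.savez('pics/top17.npz',**f)
t=cv2.imread('pics/top17.png');cv2.imwrite('pics/top17A.png',cv2.resize(t[120:300,150:350],None,fx=3.3,fy=3.3,interpolation=cv2.INTER_CUBIC))
f=r.grab_frame('scene'); save(f,'scene17');np.savez('pics/scene17.npz',**f)
t=cv2.imread('pics/scene17.png');cv2.imwrite('pics/scene17A.png',cv2.resize(t[140:300,200:410],None,fx=3.6,fy=3.6,interpolation=cv2.INTER_CUBIC))
E
```

```text
t 23.0 rack [-0.0892 -0.0017] z 0.4621 yaw -89.98 F xyz [ 0.6 -0.3 -0.5] Frack [-0.4 -0.6]
```

View pics/top17A.png

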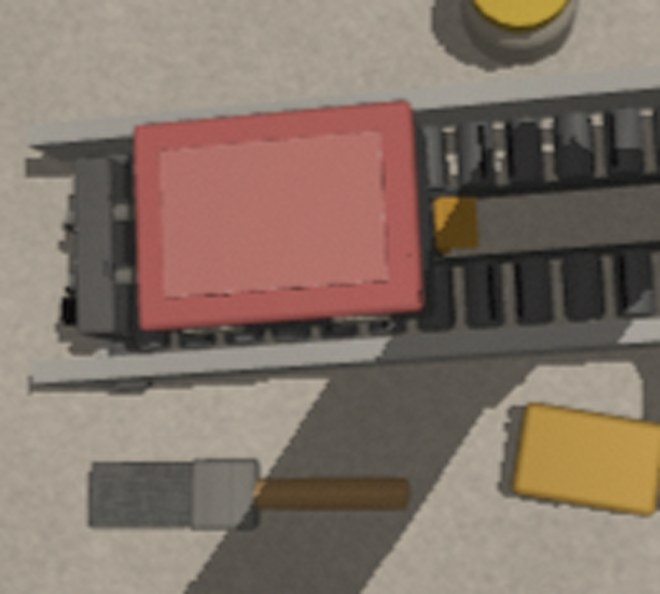

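View pics/scene17A.png

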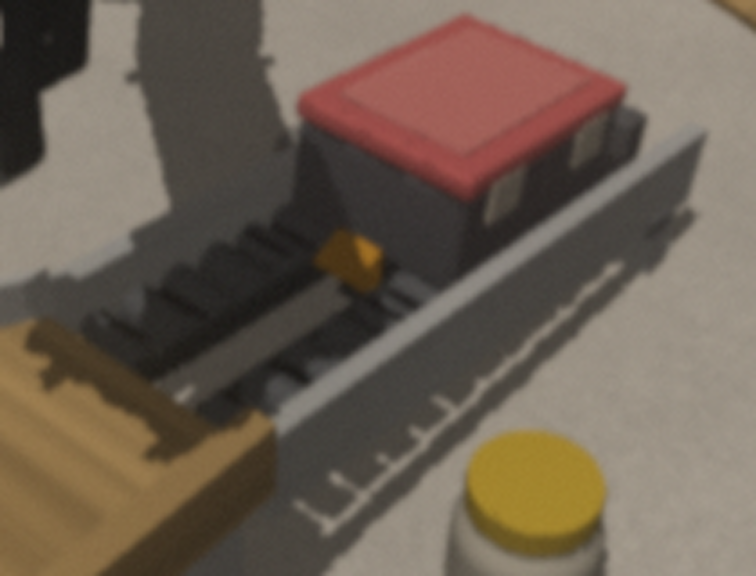

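```bash
python3 - <<'E'
from h import *
T=cam('top17')
def lid(u,v):
    z=.15
    for _ in range(10):
        a=rk(onplane(T,(150+u/3.3-.35,120+v/3.3-.35),z)); z=.109-.123*a[0]+.069
    return a
P=np.array([lid(*q) for q in [(135,127),(410,102),(422,308),(140,330)]])
print(P.round(4),P.mean(0).round(4)-[.0085,0])
a,b=cam('top0')['pixels'],T['pixels']
# bystanders + catch: yellow mask centroids before/after
for im in (a,b):
    h=cv2.cvtColor(im,cv2.COLOR_RGB2HSV); m=((h[...,0]>17)&(h[...,0]<30)&(h[...,1]>170)).astype(np.uint8)
    n,_,s,c=cv2.connectedComponentsWithStats(m); print([(c[i].round(1).tolist(),int(s[i,4])) for i in range(1,n) if s[i,4]>60])
# rear of the bumper plate
E
```

```text
[[ 0.3061 -0.0537]
 [ 0.1594 -0.0532]
 [ 0.1592  0.0535]
 [ 0.3069  0.0542]] [2.244e-01 2.000e-04]
[([287.3, 186.9], 178)]
[([287.4, 186.8], 173)]
```

```bash
python3 - <<'E'
from h import *
print(r.hand_in())
E
```

```text
the job is handed in; nothing more can be done
None
```

The case is on the rollers against the stop, with the yellow catch up behind it. I handed the job in at about 23 s; the hand-in gives no verdict.

**How it was done**
- I squared the case to the lane with a two-finger push from the side.
- I pushed it from behind until it was almost over the ledge.
- I tipped it gently onto the rollers with a light press on the lid, then lowered it at about 40 mm/s using finger friction, so it never rolled freely.
- The same friction pressed it into the spring until the catch came up, so I did not need to push from behind.

**Last checks**
- **Case position:** it sits at about rack x 224 mm, y 0 mm, with its angle within about 0.5°. This comes from the top view only.
- **Catch:** in the top view it is back where it was at the start, to within 0.1 px. The scene view shows it standing up behind the case, unchanged after the fingers were lifted.
- **Bumper:** it looks pressed in about 6 to 8 mm. This is an estimate, because the lid hides the plate in the last top view. It rests on my early measurement of its free face (about 290 mm) and on the plate closing on the grey block in the wrist pictures.
- **Forces:** the largest reading was about 20 N, read at the end of each move rather than continuously.
- **Tub, sponge and brush:** they look unmoved in the pictures. My colour-mask check picked up only the catch, so it did not confirm this in numbers.

**What disagreed:** the early two-view fixes on the bumper's and fence's top corners missed by 6 to 10 mm, so I did not rely on them.

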